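# Locate a bar against the stops of a drilling fixture and clamp it

## Robot

A 6-joint arm with a two-finger parallel gripper is mounted at the origin on the work surface; the furniture and walls round the work are solid. World frame = base frame: x ahead of the robot, y to its left, z up, the work surface at z = 0. Lengths are in m, angles in rad, forces in N, time in s.
With the tool pointing down it reaches from about 0.375 to 0.975 m from the base axis. Payload 3.8 kg.
Tool frame: the origin (TCP) lies on the centre line of the jaws, within the pads' length; the fingertips stand 25 mm ahead of it and the grasp point (between the pads) lies 6 mm ahead of it; y points along the fingers, z is the direction in which the jaws open and shut, and the axes are right-handed (so a half turn about y gives the same grasp; the last joint's range is limited). The gripper opens to 85 mm and grips with 20 to 120 N. Pads are 22 mm wide; open, the fingers measure 114 mm over their backs; the gripper's body (76 mm by 85 mm) begins 54 mm behind the grasp point. The pads swing forward as they close: fully open they stand 13 mm farther back than shut.
Start: joints at [1.309, 0.264, 1.604, -0, 1.274, -0.037], TCP at [0.15, 0.658, 0.256] pointing down, gripper open.
Joint ranges: [-2.63, 2.63], [-0.94, 2.18], [0.31, 2.57], [-1.31, 4.45], [0, 2.66], [-2.55, 2.55]. Speed limits (rad/s): [2.57, 2.57, 3.14, 3.14, 3.14, 3.14].

## Interface

Orientations are given as a rotation vector (axis times angle).
In Python, from workcell import bot gives the robot as it stands.
- The arm moves only by the shell command python3 -m jog 'ROWS' [FORCE]. ROWS is JSON, a list of rows, each a list of 5 numbers: the shift along the world's x, y, z in mm, then the turn about the world's z in degrees, then the finger opening in mm, from 0 to 85.4. A call has exactly 10 rows; each row is the pose to reach, as a shift and turn from the pose commanded when the call began; what a row does not reach only later rows make up. A row lasts 1/8 s, in which the tool goes at most 62.5 mm and 10.7 degrees, less where a joint would pass 70% of its speed; a pose out of reach is approached as far as the arm can. A call with a gripper value outside its range is refused whole. The fingers move at their own pace and stop on an object; FORCE is the grip in N (left out, the last holds). Time passes only in rows, so rows that repeat a pose let the fingers close, or fill a call up. It gives the time, the measured TCP pose, the force and the opening at its end, in the units of the state.
- bot.read_state(): the state, without advancing time (a new reading comes with each control period).
- bot.read_camera(name): name is "side" or "top"; returns a dict with "pixels" (480x640x3 uint8, red, green, blue), "fx", "fy", "cx", "cy" (pixels), "R" (3x3) and "t" (3): a world point X has camera coordinates R X + t. Camera axes: x right, y down, z forward; pixel columns grow to the right and rows downward; lengths in m; the calibration is good to about 2 mm. A picture is of the moment at which its call begins. There is no depth.
- bot.finish_job(): hands the job in, once; it reports no verdict.
The state is a dict: "time": time; "q": joint angles; "joint_vel": joint speeds; "joint_torque": joint torques, N m; "tool_pos": TCP position; "tcp_rot": TCP orientation; "wrist_force": force on the tool from outside, world axes, zero at the start; "torque": the same for the moment, N m; "width": opening from 0.0 (shut) to 1.0 (fully open).
Only numpy, scipy, OpenCV 4.12 (cv2) and the standard library are available. Lean on these libraries where they do the work, as an engineer would, in place of code of your own. Each camera call takes 0.05 s, during which the arm holds its last target.

## Task

Load the aluminium bar into the drilling fixture: lay it flat on the steel plate, push it home so that its long side touches both side pins and its end touches the end pin, and then swing the toggle clamp over centre until it locks and holds the bar down. Leave the pliers and the jar where they are.

Things in the scene. Friction and masses are not known exactly. Their poses are not given: they have to be found in the camera images.
- bar: plain aluminium bar, 50 x 120 x 20 mm (x, y, z), 0.3 kg, sharp square edges, with a 10 mm hole through it 45 mm either side of the middle; it is the same either way round. Starts lying flat on the desk right of the fixture. Origin: centre of its underside, y along its length, z up.
- fixture: drilling fixture screwed to the desk: steel plate 104 x 240 x 12 mm (x, y, z) with three upright stop pins and a toggle clamp on its left (+y) part. Origin: centre of the plate's underside; y along the plate, towards the clamp; x across it, away from the robot; z up. The right part of the plate, y = -120 to 15 mm, is free for the bar.
- side_pin (a point): foot of the right-hand side pin's axis, on the plate's top, at x = 31, y = -87 mm in the fixture frame; the other side pin stands 88 mm to its left (x = 31, y = 1 mm). Both are steel, 12 mm thick and 14.5 mm high above the plate; they stop the bar's far (+x) long side.
- end_pin (a point): foot of the end pin's axis, on the plate's top, at x = 0, y = 23 mm in the fixture frame; 12 mm thick, 14.5 mm high. It stops the bar's left (+y) end. Axes as the fixture's.
- seat (a point): where the bar's origin lies when the bar is fully home: on the plate's top (12 mm above the desk), at x = 0, y = -43 mm in the fixture frame; same axes as the fixture. The bar is then parallel to the plate, length along y.
- clamp_handle (a joint): angle of the clamp's handle (rad). 0: fully open, handle upright, arm up (the start). It grows as the handle is swung towards +y of the fixture and down; the rubber foot meets the bar at about 1.1, dead centre is at 1.36, and beyond it the handle snaps to its stop at 1.48 (handle level), where it stays locked. About 3 N on the grip moves it.
- clamp_handle_hinge (a point): axis of the handle's hinge, which runs along the fixture's x: at x = 0, y = 80 mm, 62 mm above the desk. Axes as the fixture's. The clamp's steel base round it covers y = 34 to 110 mm, x = -28 to 28 mm, up to 73 mm above the desk; the open arm stands upright over y = 5 to 60 mm, x = -9 to 9 mm, up to 135 mm above the desk.
- handle_grip (a point): point on the axis of the handle's black rubber grip, 85 mm from the hinge axis. The grip is a straight round rod, 17 mm thick, from 48 to 108 mm from the hinge axis; with the clamp open it points up (leaning 5 degrees to the left), locked it points level towards +y of the fixture. It moves in the plane x = 0.
- clamp_foot: round rubber foot, 15 mm across, on a sprung spindle at the end of the clamp arm; origin at the middle of its underside. Locked, it presses on the bar's top about 40 mm from the bar's left end, on its middle line.
- pliers: long-nose pliers with red handles, 44 x 151 x 10 mm, lying on the desk; bystander, leave them. Origin: centre of their underside.
- small_jar: small brown jar with a white lid, 45 mm across, 52 mm high; bystander, leave it. Origin: centre of its underside.

How it is judged:
By the outcome, as a careful person would: the job done as asked, in the order asked, and still so for the second after the job is handed in, with the robot touching nothing.
It also fails if it takes over 72 s, if anything falls off the work surface, if the arm or the gripper's body presses on something with over 40 N, if the wrist force passes 120 N, or if a joint passes its speed limit or range.

## Working session

There is one attempt and no reset: what is moved stays moved. The work goes in short steps, Python scripts to look and compute and a shell command to move; the robot and the scene stay as the last step left them, time stands still between calls to the robot, and variables do not carry over. Pictures are saved under pics/ and viewed, and the job is handed in when it is done.

```bash
ls; mkdir -p pics; python3 - <<'E'
from workcell import bot
import cv2,numpy as np
s=bot.read_state(); print(s)
for n in("side","top"):
    c=bot.read_camera(n); cv2.imwrite(f"pics/{n}0.png",c["pixels"][:,:,::-1])
    print(n,c["fx"],c["fy"],c["cx"],c["cy"],c["R"],c["t"])
E
```

```text
pics
{'time': 0.0, 'q': array([ 1.30907384e+00,  2.64745670e-01,  1.60535082e+00, -2.63134132e-05,
        1.27365075e+00, -3.68976268e-02]), 'joint_vel': array([-0.0010635 ,  0.0002415 ,  0.00093546, -0.00035407, -0.00159765,
       -0.00011077]), 'joint_torque': array([-2.75046232e-04, -5.15113771e+01, -3.67312860e+01, -1.11157979e-04,
        1.31321023e-02, -6.50910067e-06]), 'tool_pos': array([0.15032189, 0.65738401, 0.25497949]), 'tcp_rot': array([-1.56571629,  0.17678803, -0.1763227 ]), 'wrist_force': array([ 0.1521294 ,  0.00574212, -0.72534354]), 'torque': array([-0.05851801, -0.00341902,  0.01702808]), 'width': 0.9978299000787987}
side 612.9136395932053 612.9136395932053 321.7590405925981 241.90186359540414 [[ 0.90943519 -0.4158414   0.0018891 ]
 [-0.25021308 -0.55082718 -0.79623039]
 [ 0.33214613  0.72364725 -0.60499058]] [-0.51625775  0.15784726  1.3281344 ]
top 434.0100770278806 434.0100770278806 318.004763071283 238.4669623388831 [[ 0.02679812 -0.99947681  0.01810962]
 [-0.99166382 -0.02886399 -0.12557761]
 [ 0.12603462 -0.01459341 -0.9919185 ]] [-0.10575173  0.51766972  0.90152777]
```

View pics/side0.png

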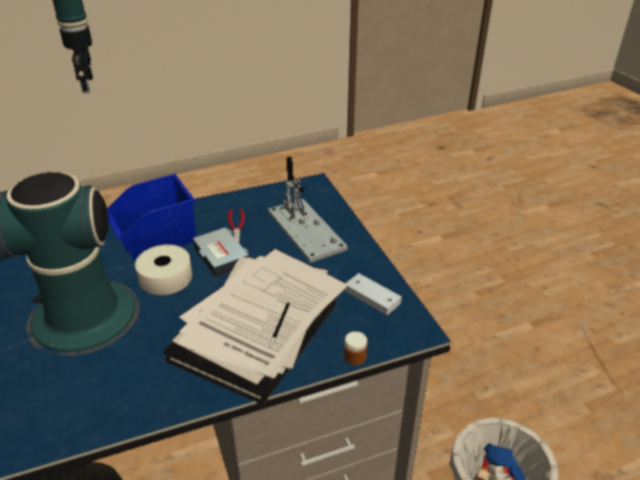

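View pics/top0.png

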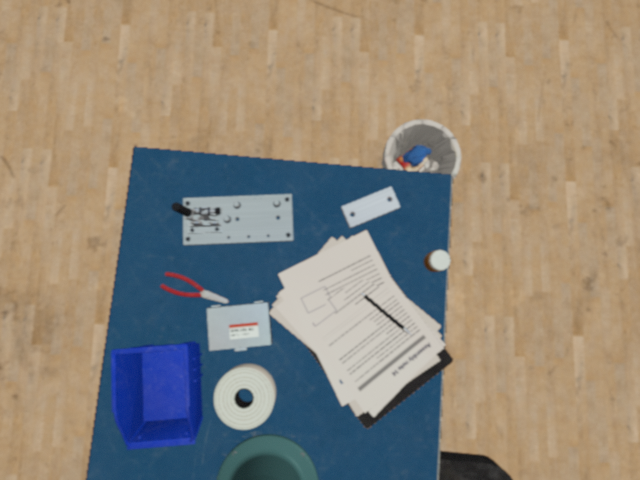

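The top view shows the fixture plate at about (183–293, 195–245) with its clamp at the left, and the bar at (371, 206), tilted. In the side view the plate is near (308, 230), the bar near (373, 293), and the jar near (356, 348). I'll zoom in for accurate corners.

```bash
cat > h.py <<'E'
import cv2,numpy as np
from workcell import bot
def crop(img,x0,y0,x1,y1,k,name):
    c=cv2.resize(img[y0:y1,x0:x1],None,fx=k,fy=k,interpolation=cv2.INTER_CUBIC)
    cv2.imwrite(f"pics/{name}.png",c[:,:,::-1] if 0 else c)
def ray(c,u,v):
    d=np.array([(u-c["cx"])/c["fx"],(v-c["cy"])/c["fy"],1.]); R=np.array(c["R"]);t=np.array(c["t"])
    return -R.T@t, R.T@d
def onz(c,u,v,z):
    o,d=ray(c,u,v); return o+d*(z-o[2])/d[2]
def proj(c,X):
    p=np.array(c["R"])@np.asarray(X,float)+np.array(c["t"]); return np.array([c["fx"]*p[0]/p[2]+c["cx"],c["fy"]*p[1]/p[2]+c["cy"]])
def tri(c1,p1,c2,p2):
    o1,d1=ray(c1,*p1);o2,d2=ray(c2,*p2);d1/=np.linalg.norm(d1);d2/=np.linalg.norm(d2)
    A=np.stack([d1,-d2],1); s=np.linalg.lstsq(A,o2-o1,rcond=None)[0]
    a=o1+d1*s[0];b=o2+d2*s[1]; return (a+b)/2,np.linalg.norm(a-b)
E
python3 - <<'E'
from h import *
t=cv2.imread("pics/top0.png");s=cv2.imread("pics/side0.png")
crop(t,165,170,310,265,5.5,"t_fix");crop(t,330,175,460,280,5.5,"t_bar")
crop(s,260,145,360,270,4.8,"s_fix");crop(s,335,265,410,320,10,"s_bar")
E
```

```text
(no output)
```

View pics/t_fix.png

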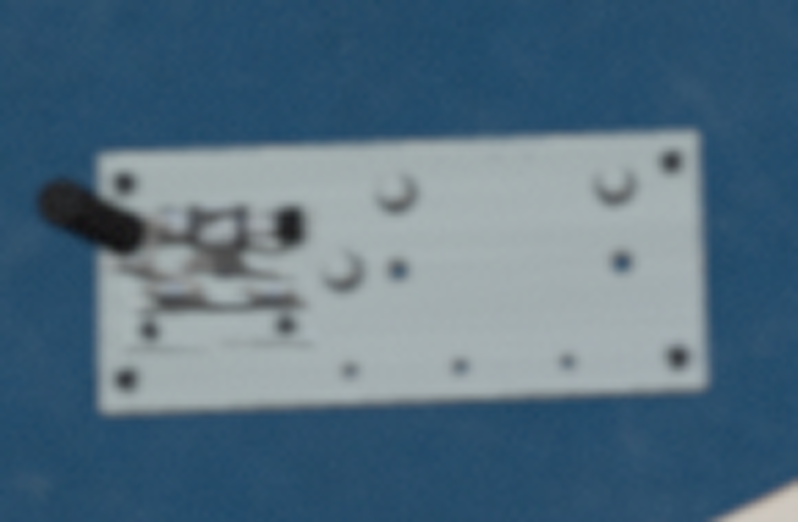

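View pics/t_bar.png

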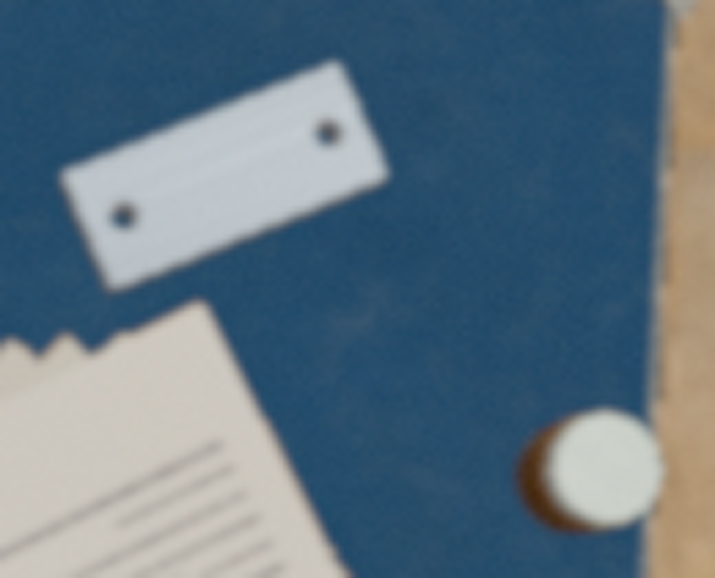

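View pics/s_fix.png

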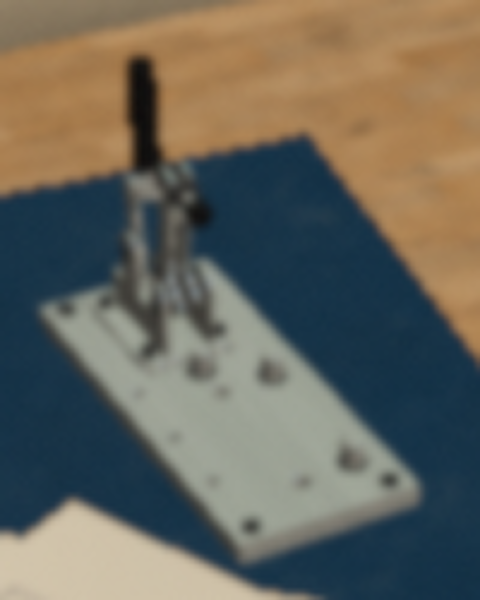

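View pics/s_bar.png

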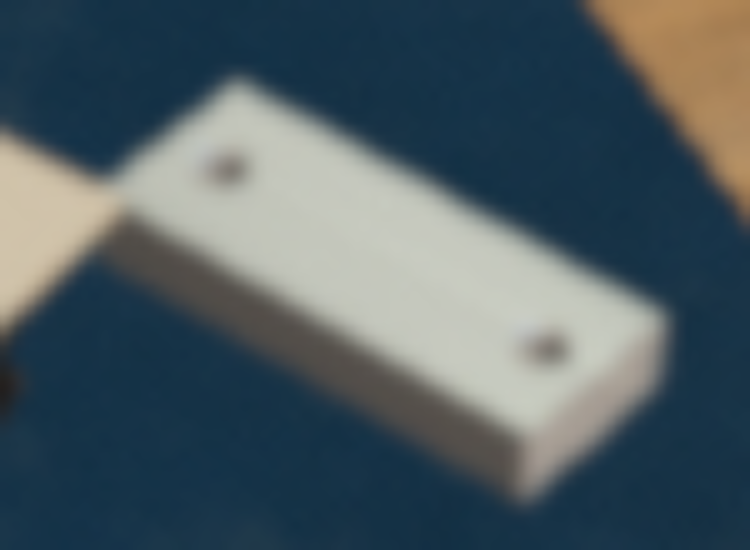

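```bash
cat > m.py <<'E'
from h import *
from scipy.optimize import least_squares
T=bot.read_camera("top");S=bot.read_camera("side")
P=lambda o,k,q:[o[0]+(q[0]+.5)/k-.5,o[1]+(q[1]+.5)/k-.5]
ft=lambda *q:P((165,170),5.5,q); fs=lambda *q:P((260,145),4.8,q)
bt=lambda *q:P((330,175),5.5,q); bs=lambda *q:P((335,265),10,q)
def fit(obs,x0):
    def f(p):
        c,s=np.cos(p[2]),np.sin(p[2]);r=[]
        for cam,L,uv in obs:
            r+=list(proj(cam,[p[0]+c*L[0]-s*L[1],p[1]+s*L[0]+c*L[1],L[2]+p[3]])-uv)
        return r
    o=least_squares(f,x0,loss="soft_l1"); return o.x,np.array(f(o.x)).reshape(-1,2)
E
python3 - <<'E'
from m import *
print("TRI screws BL,BR,TR")
for a,b in [((126,379),(67,308)),((678,357),(251,525)),((671,161),(390,480))]: print(tri(T,ft(*a),S,fs(*b)))
print("TRI bar corners: farleft, farright, nearright, hole1, hole2")
for a,b in [((65,172),(240,80)),((338,62),(668,312)),((388,177),(525,437)),((123,214),(228,169)),((328,131),(548,348))]: print(tri(T,bt(*a),S,bs(*b)))
X,Y=.052,.12
obs=[(T,(X,Y,0.012),ft(98,155)),(T,(X,-Y,.012),ft(699,131)),(T,(-X,-Y,.012),ft(707,387)),(T,(-X,Y,.012),ft(100,413)),
(S,(-X,Y,.012),fs(40,308)),(S,(X,-Y,.012),fs(420,485)),(S,(-X,-Y,.012),fs(243,548)),(S,(X,Y,.012),fs(210,260))]
for o in (obs,obs[:4]):
  if len(o)==4: pass
  p,r=fit(o,[.55,.1,0,0]);print("fix",p,np.degrees(p[2]));print(r.round(1).tolist())
X,Y=.025,.06
obs=[(T,(X,Y,.02),bt(63,172)),(T,(X,-Y,.02),bt(340,60)),(T,(-X,-Y,.02),bt(390,177)),(T,(-X,Y,.02),bt(110,289)),
(S,(X,Y,.02),bs(240,76)),(S,(X,-Y,.02),bs(670,312)),(S,(-X,-Y,.02),bs(525,437)),
(T,(0,.045,.02),bt(123,214)),(T,(0,-.045,.02),bt(328,131)),(S,(0,.045,.02),bs(228,169)),(S,(0,-.045,.02),bs(548,348))]
p,r=fit(obs,[.55,-.2,.3,0]);print("bar",p,np.degrees(p[2]));print(r.round(1).tolist())
E
```

```text
TRI screws BL,BR,TR
(array([0.51497318, 0.1941836 , 0.01283806]), np.float64(0.0006421281954559112))
(array([ 0.53003867, -0.02492569,  0.01232235]), np.float64(7.668561567006727e-05))
(array([ 0.61036246, -0.01924028,  0.01133509]), np.float64(0.00040144509078932766))
TRI bar corners: farleft, farright, nearright, hole1, hole2
(array([ 0.5962601 , -0.14120206,  0.01988029]), np.float64(3.843404103334017e-06))
(array([ 0.64514097, -0.2509703 ,  0.02023449]), np.float64(0.0005413490163356781))
(array([ 0.59819025, -0.27152587,  0.01885853]), np.float64(0.0004242541035328073))
(array([ 0.5806145 , -0.16516461,  0.01723968]), np.float64(0.0005872195241573545))
(array([ 0.61710642, -0.24757722,  0.01737854]), np.float64(0.0004227205407945346))
fix [ 0.56256788  0.08695292  0.07086932 -0.00129011] 4.060513073992704
[[0.8, -0.1], [-0.4, 0.0], [-0.2, -0.3], [0.7, -0.5], [-0.1, 0.1], [0.0, 0.1], [-0.5, -0.4], [-0.9, -0.1]]
fix [0.56057629 0.08584375 0.07157976 0.00741446] 4.101218277600643
[[0.0, -0.0], [-0.2, 0.0], [0.2, 0.0], [-0.0, -0.0]]
bar [ 0.59798835 -0.20630205  0.41363728 -0.00100985] 23.699670608206908
[[0.4, -0.1], [-0.3, 0.5], [-0.5, -0.4], [0.6, -0.7], [0.2, 0.7], [-0.4, 0.5], [0.5, -0.3], [0.1, 0.0], [0.1, 0.2], [-0.4, -0.5], [-0.5, -0.4]]
```

```bash
cat > st.py <<'E'
from h import *
from scipy.spatial.transform import Rotation as Ro
def st():
    s=bot.read_state();R=Ro.from_rotvec(s["tcp_rot"]).as_matrix()
    a=np.degrees(np.arctan2(R[1,2],R[0,2]))
    print("t",round(float(s["time"]),2),"tcp",(s["tool_pos"]*1000).round(1),"approach",R[:,1].round(3),"jaw yaw",round(a,2),"F",s["wrist_force"].round(1),"M",s["torque"].round(2),"w",round(float(s["width"])*85.4,1),"q",s["q"].round(2))
    return s
if __name__=="__main__": st()
E
python3 st.py; sed -n 1,5p /dev/null; python3 -m jog --help | head
```

```text
t 0.2 tcp [150.4 657.6 255.4] approach [-0.    -0.001 -1.   ] jaw yaw 77.12 F [-0.1 -0.6 -0.1] M [ 0.01  0.01 -0.  ] w 85.2 q [ 1.31  0.26  1.6  -0.    1.27 -0.04]invalid input: not JSON, or not a number
```

```bash
python3 -m jog '[[455,-881,0,-53.4,85],[455,-881,0,-53.4,85],[455,-881,0,-53.4,85],[455,-881,0,-53.4,85],[455,-881,0,-53.4,85],[455,-881,0,-53.4,85],[455,-881,0,-53.4,85],[455,-881,0,-53.4,85],[455,-881,0,-53.4,85],[455,-881,0,-53.4,85]]' 40; python3 st.py
```

```text
time: 1.45
tool_pos: [0.4378, 0.1008, 0.2565]
tcp_rot: [-1.376, 0.898, -0.9]
wrist_force: [0.1, 0.4, -0.2]
width: 0.994
t 1.45 tcp [437.8 100.8 256.5] approach [ 0.001  0.    -1.   ] jaw yaw 23.72 F [ 0.1  0.4 -0.2] M [ 0.02 -0.   -0.04] w 84.9 q [ 0.17 -0.18  2.06  0.    1.25 -0.24]
```

```bash
python3 -m jog '[[167,-324,0,0,75],[167,-324,0,0,75],[167,-324,0,0,75],[167,-324,0,0,75],[167,-324,0,0,75],[167,-324,0,0,75],[167,-324,-50,0,75],[167,-324,-100,0,75],[167,-324,-150,0,75],[167,-324,-160,0,75]]'; python3 - <<'E'
from st import *
st()
for n in("side","top"):
    c=bot.read_camera(n); cv2.imwrite(f"pics/{n}1.png",c["pixels"][:,:,::-1])
t=cv2.imread("pics/top1.png");s=cv2.imread("pics/side1.png")
crop(t,310,150,470,290,5,"t1");crop(s,300,180,440,330,4,"s1")
E
```

```text
time: 2.7
tool_pos: [0.6007, -0.22, 0.0914]
tcp_rot: [-1.379, 0.907, -0.892]
wrist_force: [-0.8, 0.7, -1.0]
width: 0.879
t 2.7 tcp [ 600.7 -220.    91.4] approach [-0.009  0.003 -1.   ] jaw yaw 23.71 F [-0.8  0.7 -1. ] M [-0.07 -0.01  0.01] w 75.0 q [-0.39  0.35  1.82 -0.    0.98 -0.8 ]
```

View pics/t1.png

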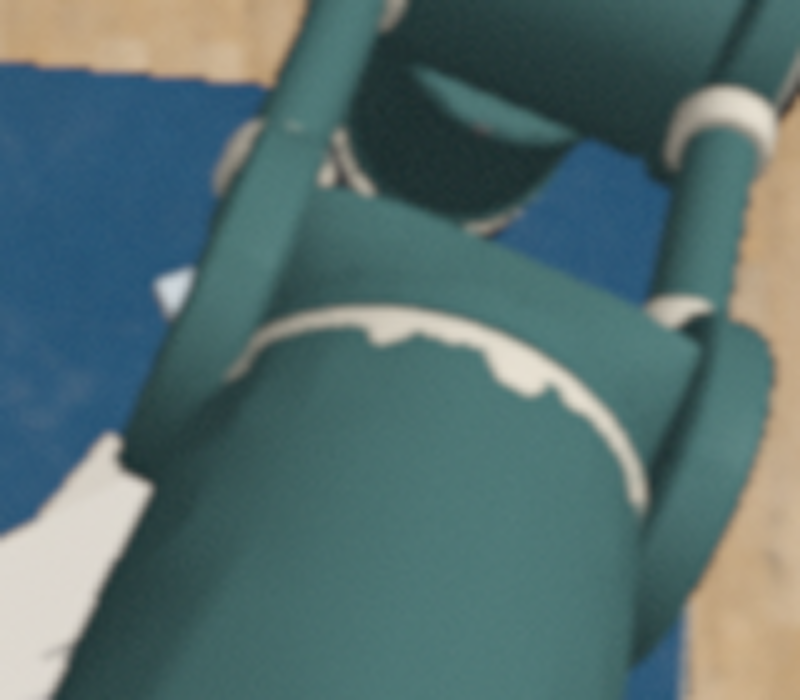

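View pics/s1.png

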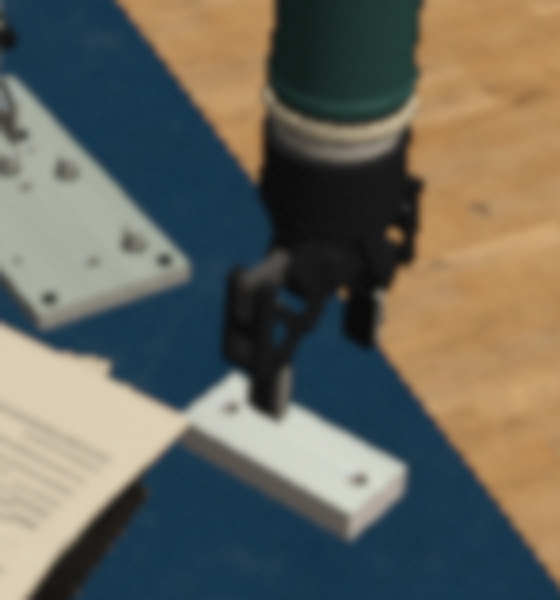

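The top view is blocked by the arm. The side view shows the open jaws above the bar, with the near fingertip at about (369, 284). Next I'll settle lower and check the alignment by projection.

```bash
python3 -m jog '[[0,0,-15,0,75],[0,0,-30,0,75],[0,0,-42,0,75],[0,0,-42,0,75],[0,0,-42,0,75],[0,0,-42,0,75],[0,0,-42,0,75],[0,0,-42,0,75],[0,0,-42,0,75],[0,0,-42,0,75]]'; python3 - <<'E'
from st import *
s=st()
c=bot.read_camera("side"); img=c["pixels"][:,:,::-1].copy();cv2.imwrite("pics/side2.png",img)
k=5;x0,y0=320,220
im=cv2.resize(img[y0:340,x0:430],None,fx=k,fy=k,interpolation=cv2.INTER_CUBIC)
p=s["tool_pos"];a=np.radians(23.7);u=np.array([np.cos(a),np.sin(a),0]);v=np.array([-u[1],u[0],0])
for sg in(1,-1):
  for w in (-11,11):
    q=proj(c,p+sg*u*.0375+v*w/1000-[0,0,.025]);cv2.circle(im,tuple(((q-[x0,y0])*k).astype(int)),4,(0,0,255),-1);print(q)
b=np.array([.598,-.2063,0.02])
for X,Y in((1,1),(1,-1),(-1,-1),(-1,1)):
  q=proj(c,b+u*X*.025+v*Y*.06);cv2.circle(im,tuple(((q-[x0,y0])*k).astype(int)),4,(0,255,0),1)
cv2.imwrite("pics/s2.png",im)
d=np.array(p)-b;print("tcp in bar frame mm",d@u*1000,d@v*1000)
E
```

```text
time: 4.05
tool_pos: [0.6042, -0.2213, 0.0543]
tcp_rot: [-1.377, 0.899, -0.899]
wrist_force: [0.3, -0.2, 0.3]
width: 0.878
t 4.05 tcp [ 604.2 -221.3   54.3] approach [ 0. -0. -1.] jaw yaw 23.72 F [ 0.3 -0.2  0.3] M [-0.03 -0.07 -0.04] w 75.0 q [-0.39  0.39  1.84  0.    0.91 -0.8 ]
[392.80279611 283.47894767]
[384.90611621 279.17990587]
[372.07031579 300.53680855]
[364.09041623 295.94521415]
tcp in bar frame mm -0.3040159129751674 -16.22727439667261
```

View pics/s2.png

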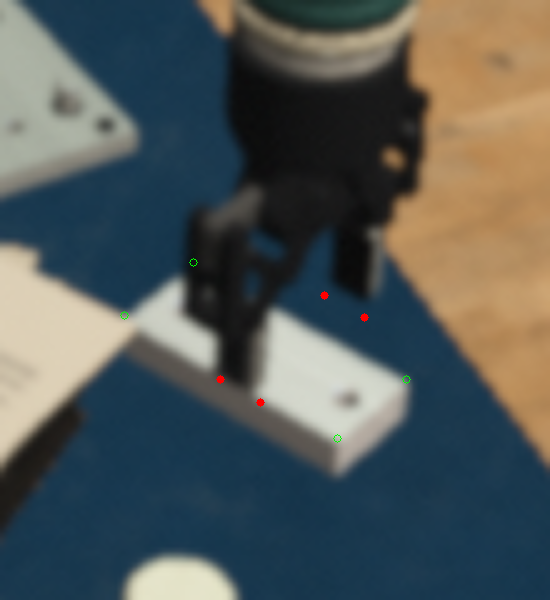

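The jaws straddle the bar at about (350, 290), and the tips sit about 8 mm behind the nominal 25 mm, as expected when open. I'll go down and grip.

```bash
python3 -m jog '[[0,0,-12,0,75],[0,0,-22,0,75],[0,0,-27,0,75],[0,0,-27,0,75],[0,0,-27,0,48],[0,0,-27,0,45],[0,0,-27,0,40],[0,0,-27,0,40],[0,0,-27,0,40],[0,0,-27,0,40]]' 40; python3 st.py;  python3 -m jog '[[0,0,3,0,40],[0,0,6,0,40],[0,0,15,0,40],[0,0,30,0,40],[0,0,50,0,40],[0,0,50,0,40],[0,0,50,0,40],[0,0,50,0,40],[0,0,50,0,40],[0,0,50,0,40]]' 60; python3 - <<'E'
from st import *
s=st()
c=bot.read_camera("side"); img=c["pixels"][:,:,::-1].copy();cv2.imwrite("pics/side3.png",img)
crop(img,320,220,430,340,5,"s3")
E
```

```text
time: 5.35
tool_pos: [0.6048, -0.2216, 0.0279]
tcp_rot: [-1.377, 0.898, -0.9]
wrist_force: [0.4, -1.0, 4.2]
width: 0.572
t 5.35 tcp [ 604.8 -221.6   27.9] approach [ 0.001 -0.    -1.   ] jaw yaw 23.72 F [ 0.4 -1.   4.2] M [-0.13  0.04 -0.06] w 48.9 q [-0.39  0.43  1.85 -0.    0.87 -0.8 ]
time: 6.6
tool_pos: [0.6039, -0.2212, 0.0767]
tcp_rot: [-1.377, 0.9, -0.898]
wrist_force: [0.4, 0.4, -3.2]
width: 0.568
t 6.6 tcp [ 603.9 -221.2   76.7] approach [-0.001  0.    -1.   ] jaw yaw 23.72 F [ 0.4  0.4 -3.2] M [-0.11 -0.08 -0.03] w 48.5 q [-0.39  0.37  1.83  0.    0.95 -0.8 ]
```

View pics/s3.png

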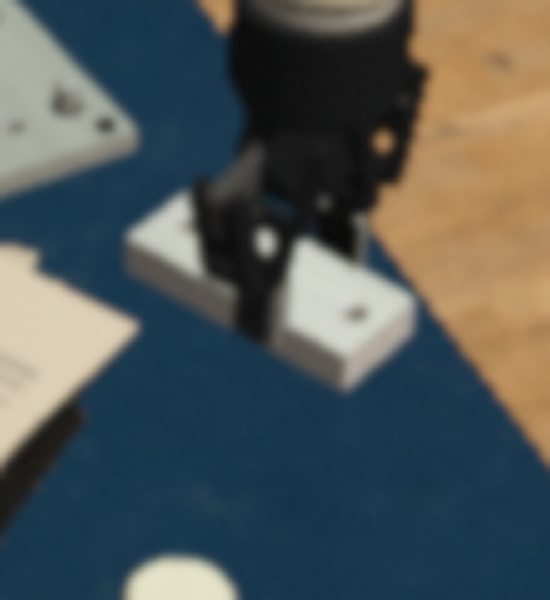

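The bar is held level: the side view has it at about (373, 278), and the wrist carries 3.2 N, about its weight. Next I carry it to just short of home, above the plate.

```bash
python3 -m jog '[[0,0,20,0,40],[-10,45,20,-5,40],[-20,95,20,-10,40],[-30,145,20,-15,40],[-38,195,20,-19.6,40],[-44,230,20,-19.6,40],[-46,244,20,-19.6,40],[-46,244,20,-19.6,40],[-46,244,10,-19.6,40],[-46,244,0,-19.6,40]]'; python3 -m jog '[[0,0,0,0,40],[0,0,0,0,40],[0,0,0,0,40],[0,0,0,0,40],[0,0,0,0,40],[0,0,0,0,40],[0,0,0,0,40],[0,0,0,0,40],[0,0,0,0,40],[0,0,0,0,40]]'; cat > look.py <<'E'
import sys
from st import *
n=sys.argv[1];s=st()
p=s["tool_pos"];f=np.array([.5625,.0865]);a=np.radians(4.08);u=np.array([np.cos(a),np.sin(a)]);v=np.array([-u[1],u[0]])
d=p[:2]-f;print("tcp fix frame",(d@u*1000).round(1),(d@v*1000).round(1))
for cn,(x0,y0,x1,y1) in dict(side=(255,145,375,275),top=(160,165,315,270)).items():
    c=bot.read_camera(cn);img=c["pixels"][:,:,::-1].copy();cv2.imwrite(f"pics/{cn}{n}.png",img)
    crop(img,x0,y0,x1,y1,4.6 if cn=="side" else 5,f"{cn[0]}{n}")
E
python3 look.py 4
```

```text
time: 7.9
tool_pos: [0.5584, 0.0215, 0.0766]
tcp_rot: [-1.242, 1.157, -1.157]
wrist_force: [-0.1, 0.1, -3.0]
width: 0.571
time: 9.15
tool_pos: [0.5582, 0.0227, 0.0773]
tcp_rot: [-1.242, 1.156, -1.156]
wrist_force: [0.8, -0.9, -3.6]
width: 0.567
t 9.15 tcp [558.2  22.7  77.3] approach [-0.  0. -1.] jaw yaw 4.12 F [ 0.8 -0.9 -3.6] M [-0.03 -0.    0.02] w 48.4 q [-0.    0.22  2.01  0.    0.9  -0.08]
tcp fix frame -8.8 -63.3
```

View pics/s4.png

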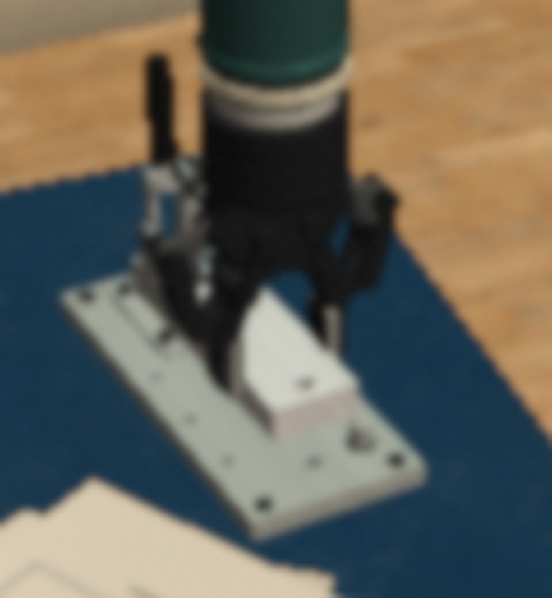

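View pics/t4.png

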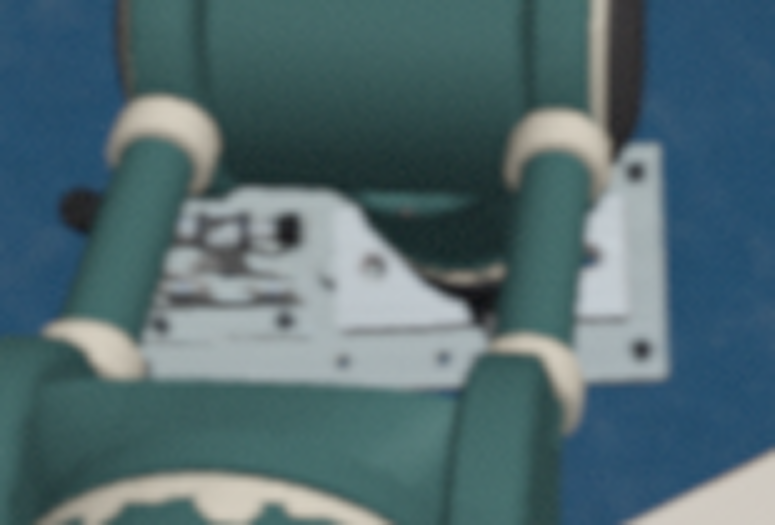

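The side view shows the bar over the plate with its right end at about (325, 235), clear of the clamp. The top view shows its near corners at about (227, 231) and (285, 228). I'll check its pose from those.

```bash
python3 - <<'E'
from m import *
ft=lambda *q:P((160,165),5,q)
f=np.array([.5625,.0865]);a=np.radians(4.08);u=np.array([np.cos(a),np.sin(a)]);v=np.array([-u[1],u[0]])
for n,q in dict(nearL=(338,331),nearR=(628,317),holeL=(374,265)).items():
    w=onz(T,*ft(*q),.069)[:2]-f;print(n,(w@u*1000).round(1),(w@v*1000).round(1))
E
```

```text
nearL -35.2 13.6
nearR -34.3 -106.4
holeL -8.1 -1.8
```

The pose agrees within about 1 mm. Lowering.

```bash
python3 -m jog '[[0,0,-10,0,40],[0,0,-20,0,40],[0,0,-28,0,40],[0,0,-32,0,40],[0,0,-34,0,40],[0,0,-35,0,40],[0,0,-36,0,40],[0,0,-36,0,40],[0,0,-36,0,40],[0,0,-36,0,40]]'; python3 st.py
```

```text
time: 10.6
tool_pos: [0.5583, 0.0227, 0.0414]
tcp_rot: [-1.242, 1.156, -1.156]
wrist_force: [-0.3, 0.2, -2.1]
width: 0.569
t 10.6 tcp [558.3  22.7  41.4] approach [ 0. -0. -1.] jaw yaw 4.12 F [-0.3  0.2 -2.1] M [-0.08 -0.02  0.01] w 48.6 q [-0.    0.27  2.03 -0.    0.84 -0.08]
```

```bash
python3 -m jog '[[0,0,-0.5,0,40],[0,0,-1,0,40],[0,0,-1.5,0,40],[0,0,-2,0,40],[0,0,-2,0,40],[0,0,-2,0,40],[0,0,-2,0,40],[0,0,-2,0,40],[0,0,-2,0,40],[0,0,-2,0,40]]'; python3 st.py
```

```text
time: 11.85
tool_pos: [0.5583, 0.0227, 0.04]
tcp_rot: [-1.242, 1.156, -1.156]
wrist_force: [-3.8, -0.2, 5.4]
width: 0.569
t 11.85 tcp [558.3  22.7  40. ] approach [-0. -0. -1.] jaw yaw 4.12 F [-3.8 -0.2  5.4] M [-0.06  0.64  0.  ] w 48.6 q [-0.    0.28  2.03 -0.    0.83 -0.08]
```

```bash
python3 -m jog '[[0,0.8,0,0,40],[0,1.6,0,0,40],[0,2.4,0,0,40],[0,3,0,0,40],[0,3.5,0,0,40],[0,4,0,0,40],[0,4.5,0,0,40],[0,4.5,0,0,40],[0,4.5,0,0,40],[0,4.5,0,0,40]]' 30; python3 st.py
```

```text
time: 13.1
tool_pos: [0.5594, 0.0266, 0.04]
tcp_rot: [-1.242, 1.154, -1.157]
wrist_force: [-0.5, -4.6, 5.7]
width: 0.572
t 13.1 tcp [559.4  26.6  40. ] approach [ 0.002 -0.001 -1.   ] jaw yaw 4.15 F [-0.5 -4.6  5.7] M [-0.81  0.26  0.15] w 48.8 q [ 0.    0.28  2.03 -0.    0.83 -0.07]
```

```bash
python3 -m jog '[[1,0.1,0,0,40],[2,0.1,0,0,40],[3,0.2,0,0,40],[4,0.3,0,0,40],[5,0.4,0,0,40],[6,0.4,0,0,40],[7,0.5,0,0,40],[7,0.5,0,0,40],[7,0.5,0,0,40],[7,0.5,0,0,40]]' 30; python3 st.py;python3 -m jog '[[0.5,0,0,0,40],[1,0,0,0,40],[1.5,0,0,0,40],[2,0,0,0,40],[2.5,0,0,0,40],[2.5,0,0,0,40],[2.5,0,0,0,40],[2.5,0,0,0,40],[2.5,0,0,0,40],[2.5,0,0,0,40]]' 30; python3 look.py 5
```

```text
time: 14.35
tool_pos: [0.5604, 0.0268, 0.0401]
tcp_rot: [-1.252, 1.162, -1.151]
wrist_force: [-18.4, -5.8, 24.2]
width: 0.573
t 14.35 tcp [560.4  26.8  40.1] approach [-0.011 -0.002 -1.   ] jaw yaw 4.19 F [-18.4  -5.8  24.2] M [-1.11  2.76  0.23] w 49.0 q [ 0.    0.29  2.02 -0.    0.85 -0.07]
time: 15.6
tool_pos: [0.5606, 0.0268, 0.0402]
tcp_rot: [-1.256, 1.166, -1.148]
wrist_force: [-25.2, -7.3, 30.7]
width: 0.567
t 15.6 tcp [560.6  26.8  40.2] approach [-0.016 -0.002 -1.   ] jaw yaw 4.2 F [-25.2  -7.3  30.7] M [-1.09  3.82  0.24] w 48.4 q [ 0.    0.29  2.01 -0.    0.85 -0.07]
tcp fix frame -6.1 -59.4
```

View pics/s5.png

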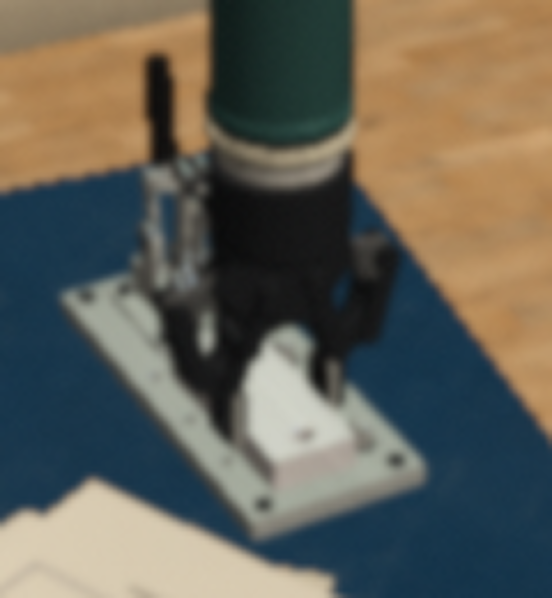

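View pics/t5.png

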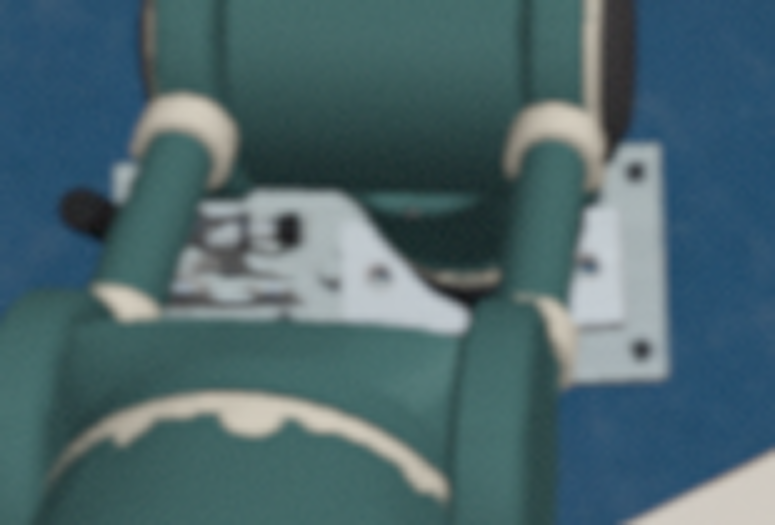

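The slide stalled about 2 mm into the x move. Fx is −25 N and Fz +31 N, so the bar is jamming under downward load. I'll back off, take the load off, and slide it lightly.

```bash
python3 -m jog '[[-4,0,0,0,40],[-8,0,0,0,40],[-8,0,0.8,0,40],[-8,0,1.5,0,40],[-8,0,1.5,0,40],[-8,0,1.5,0,40],[-8,0,1.5,0,40],[-8,0,1.5,0,40],[-8,0,1.5,0,40],[-8,0,1.5,0,40]]' 40; python3 st.py
```

```text
time: 16.95
tool_pos: [0.56, 0.0268, 0.0402]
tcp_rot: [-1.243, 1.155, -1.157]
wrist_force: [-0.2, -6.2, -1.9]
width: 0.569
t 16.95 tcp [560.   26.8  40.2] approach [ 0.001 -0.001 -1.   ] jaw yaw 4.13 F [-0.2 -6.2 -1.9] M [-1.   -0.1  -0.02] w 48.6 q [ 0.    0.28  2.03 -0.    0.83 -0.07]
```

```bash
python3 -m jog '[[0,-0.5,0.6,0,40],[0.5,-0.5,0.6,0,40],[1,-0.5,0.6,0,40],[1.5,-0.5,0.6,0,40],[2,-0.5,0.6,0,40],[2.5,-0.5,0.6,0,40],[3,-0.5,0.6,0,40],[3,-0.5,0.6,0,40],[3,-0.5,0.6,0,40],[3,-0.5,0.6,0,40]]' 40; python3 st.py
```

```text
time: 18.2
tool_pos: [0.5604, 0.0268, 0.0402]
tcp_rot: [-1.247, 1.158, -1.153]
wrist_force: [-3.7, -5.5, -1.5]
width: 0.566
t 18.2 tcp [560.4  26.8  40.2] approach [-0.005 -0.001 -1.   ] jaw yaw 4.19 F [-3.7 -5.5 -1.5] M [-0.92  0.54  0.27] w 48.3 q [ 0.    0.28  2.02 -0.    0.84 -0.07]
```

```bash
python3 -m jog '[[-3,-1,0,0,40],[-3,-1,0.5,0,40],[-3,-1,1,0,40],[-3,-1,1.5,0,40],[-3,-1,2,0,40],[-3,-1,2,0,40],[-3,-1,2,0,40],[-3,-1,2,0,40],[-3,-1,2,0,40],[-3,-1,2,0,40]]' 40; python3 st.py
```

```text
time: 19.45
tool_pos: [0.5597, 0.0262, 0.0434]
tcp_rot: [-1.242, 1.156, -1.156]
wrist_force: [0.9, 0.2, -3.8]
width: 0.573
t 19.45 tcp [559.7  26.2  43.4] approach [-0.  0. -1.] jaw yaw 4.12 F [ 0.9  0.2 -3.8] M [-0.05  0.05  0.  ] w 48.9 q [ 0.    0.27  2.03  0.    0.84 -0.07]
```

The bar is free again. The block was friction from pressing on the end pin: Mz puts the side load at the bar's left end. Now I slide in x just above the plate, with a small gap at the end pin.

```bash
python3 -m jog '[[0,0,-1,0,40],[0,0,-2,0,40],[0,0,-2.4,0,40],[1,0,-2.4,0,40],[2,0,-2.4,0,40],[3,0,-2.4,0,40],[4,0,-2.4,0,40],[5,0.1,-2.4,0,40],[5,0.1,-2.4,0,40],[5,0.1,-2.4,0,40]]' 40; python3 st.py;python3 -m jog '[[0.5,0,0,0,40],[1,0,0,0,40],[1.5,0.1,0,0,40],[2,0.1,0,0,40],[2.5,0.1,0,0,40],[3,0.1,0,0,40],[3.5,0.1,0,0,40],[3.5,0.1,0,0,40],[3.5,0.1,0,0,40],[3.5,0.1,0,0,40]]' 30;python3 look.py 6
```

```text
time: 20.7
tool_pos: [0.5647, 0.0263, 0.0409]
tcp_rot: [-1.242, 1.156, -1.156]
wrist_force: [0.1, 0.8, -3.5]
width: 0.57
t 20.7 tcp [564.7  26.3  40.9] approach [-0. -0. -1.] jaw yaw 4.12 F [ 0.1  0.8 -3.5] M [-0.04  0.01 -0.  ] w 48.7 q [ 0.    0.29  2.02 -0.    0.84 -0.07]
time: 21.95
tool_pos: [0.5661, 0.0264, 0.0405]
tcp_rot: [-1.245, 1.16, -1.154]
wrist_force: [-7.2, -0.0, 2.7]
width: 0.566
t 21.95 tcp [566.1  26.4  40.5] approach [-0.005  0.    -1.   ] jaw yaw 4.1 F [-7.2 -0.   2.7] M [-0.18  1.15 -0.17] w 48.3 q [ 0.    0.29  2.01  0.    0.84 -0.07]
tcp fix frame -0.7 -60.2
```

View pics/s6.png

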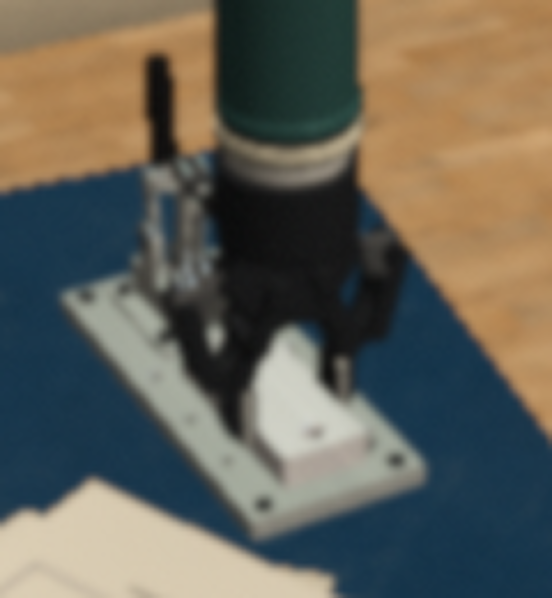

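The bar is now against the right side pin: Fx is −7 N and Mz puts the contact about 24 mm to the right of the tool. I'll release, then push with the near finger alone so the bar can square itself on both pins.

```bash
python3 -m jog '[[-2,0,0,0,40],[-2.5,0,0,0,50],[-2.5,0,0,0,56],[-2.5,0,1.5,0,58],[-2.5,0,1.5,0,58],[-1.5,0,1.5,0,58],[-0.5,0,1.5,0,58],[0.5,0,1.5,0,58],[1,0,1.5,0,58],[1,0,1.5,0,58]]' 30; python3 st.py;python3 -m jog '[[0.7,0,0,0,58],[1.4,0,0,0,58],[2.1,0,0,0,58],[2.8,0,0,0,58],[3.5,0,0,0,58],[4.2,0,0,0,58],[5,0,0,0,58],[5.5,0,0,0,58],[5.5,0,0,0,58],[5.5,0,0,0,58]]' 30;python3 st.py
```

```text
time: 23.3
tool_pos: [0.5693, 0.0264, 0.0424]
tcp_rot: [-1.242, 1.156, -1.156]
wrist_force: [-0.7, -0.1, -0.0]
width: 0.683
t 23.3 tcp [569.3  26.4  42.4] approach [-0. -0. -1.] jaw yaw 4.12 F [-0.7 -0.1 -0. ] M [-0.05 -0.01  0.04] w 58.3 q [ 0.    0.29  2.01 -0.    0.84 -0.07]
time: 24.55
tool_pos: [0.5703, 0.0264, 0.0417]
tcp_rot: [-1.249, 1.163, -1.151]
wrist_force: [-12.2, -0.6, 10.0]
width: 0.675
t 24.55 tcp [570.3  26.4  41.7] approach [-0.01 -0.   -1.  ] jaw yaw 4.13 F [-12.2  -0.6  10. ] M [-0.08  2.23 -0.02] w 57.7 q [ 0.    0.3   2.   -0.    0.86 -0.07]
```

```bash
python3 -m jog '[[-7,0,0,0,58],[-8,0,5,0,62],[-8,0,30,0,62],[-4,-20,45,0,40],[-3.4,-50,45,0,10],[-3.4,-64.6,45,0,0],[-3.4,-64.6,40,0,0],[-3.4,-64.6,25,0,0],[-3.4,-64.6,12,0,0],[-3.4,-64.6,12,0,0]]' 30; python3 look.py 7
```

```text
time: 25.8
tool_pos: [0.5694, -0.0374, 0.052]
tcp_rot: [-1.246, 1.159, -1.153]
wrist_force: [-0.5, 0.5, -0.4]
width: -0.002
t 25.8 tcp [569.4 -37.4  52. ] approach [-0.005  0.001 -1.   ] jaw yaw 4.17 F [-0.5  0.5 -0.4] M [-0.03  0.02  0.  ] w -0.2 q [-0.11  0.28  2.    0.    0.87 -0.18]
tcp fix frame -2.0 -124.0
```

View pics/s7.png

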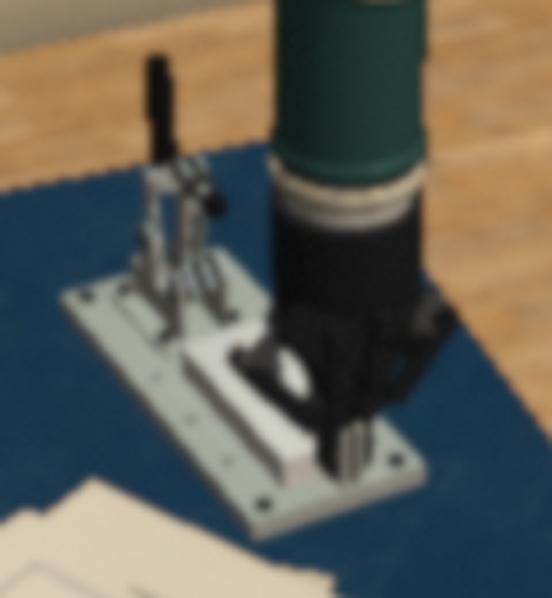

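View pics/t7.png

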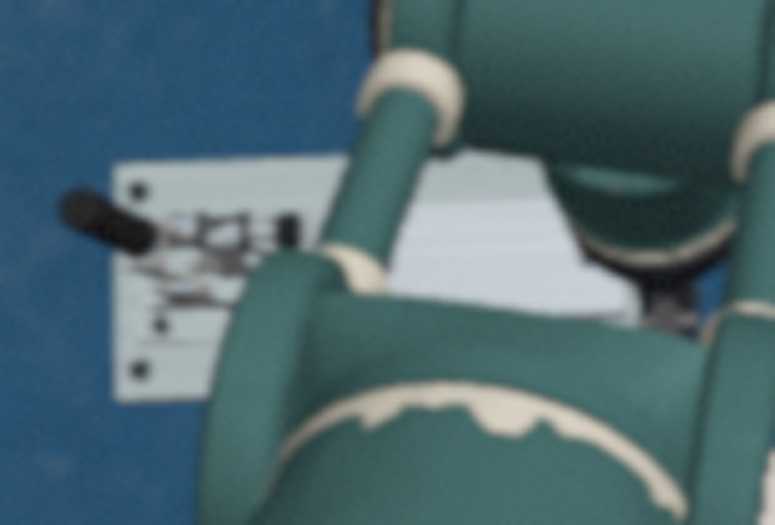

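The side view shows the closed fingers just beyond the bar's right end (fingertips at about (330, 249)) and the bar seated on the plate. Lowering, then pushing the end in +y.

```bash
python3 -m jog '[[1.5,0,-6,0,0],[1.5,0,-12,0,0],[1.5,0,-12,0,0],[1.3,3,-12,0,0],[1.2,5,-12,0,0],[1.1,6,-12,0,0],[1,7,-12,0,0],[1,8,-12,0,0],[1,8,-12,0,0],[1,8,-12,0,0]]'; python3 st.py; python3 -m jog '[[0,0.5,0,0,0],[0,1,0,0,0],[0,1.5,0,0,0],[0,2,0,0,0],[0,2.5,0,0,0],[0,3,0,0,0],[0,3,0,0,0],[0,3,0,0,0],[0,3,0,0,0],[0,3,0,0,0]]'; python3 st.py
```

```text
time: 27.15
tool_pos: [0.5724, -0.0302, 0.0425]
tcp_rot: [-1.242, 1.156, -1.156]
wrist_force: [0.4, -0.0, 0.9]
width: 0.004
t 27.15 tcp [572.4 -30.2  42.5] approach [ 0. -0. -1.] jaw yaw 4.12 F [ 0.4 -0.   0.9] M [-0.01 -0.01  0.05] w 0.3 q [-0.1   0.3   2.   -0.    0.85 -0.17]
time: 28.4
tool_pos: [0.5723, -0.0274, 0.0425]
tcp_rot: [-1.243, 1.156, -1.156]
wrist_force: [0.3, -2.1, -0.0]
width: 0.001
t 28.4 tcp [572.3 -27.4  42.5] approach [-0. -0. -1.] jaw yaw 4.12 F [ 0.3 -2.1 -0. ] M [-0.26  0.05  0.  ] w 0.1 q [-0.09  0.3   2.   -0.    0.85 -0.16]
```

```bash
python3 -m jog '[[0,0.2,0,0,0],[0,0.4,0,0,0],[0,0.6,0,0,0],[0,0.8,0,0,0],[0,1,0,0,0],[0,1.2,0,0,0],[0,1.2,0,0,0],[0,1.2,0,0,0],[0,1.2,0,0,0],[0,1.2,0,0,0]]'; python3 st.py
```

```text
time: 29.65
tool_pos: [0.5723, -0.0264, 0.0425]
tcp_rot: [-1.243, 1.156, -1.156]
wrist_force: [-0.1, -4.5, 0.3]
width: -0.001
t 29.65 tcp [572.3 -26.4  42.5] approach [-0.    -0.001 -1.   ] jaw yaw 4.13 F [-0.1 -4.5  0.3] M [-0.82  0.13 -0.01] w -0.1 q [-0.09  0.3   2.   -0.    0.85 -0.16]
```

```bash
python3 -m jog '[[0,0.3,0,0,0],[0,0.6,0,0,0],[0,0.9,0,0,0],[0,1,0,0,0],[0,1,0,0,0],[0,1,0,0,0],[0,1,0,0,0],[0,1,0,0,0],[0,1,0,0,0],[0,1,0,0,0]]'; python3 st.py
```

```text
time: 30.9
tool_pos: [0.5723, -0.0263, 0.0425]
tcp_rot: [-1.244, 1.155, -1.157]
wrist_force: [-0.5, -7.9, 0.2]
width: -0.001
t 30.9 tcp [572.3 -26.3  42.5] approach [-0.    -0.002 -1.   ] jaw yaw 4.15 F [-0.5 -7.9  0.2] M [-1.39  0.17  0.  ] w -0.1 q [-0.09  0.3   2.   -0.    0.85 -0.16]
```

The end pin is firmly touched: the tool stops moving while Fy climbs to −8 N. Now I retreat, rise, and move behind the handle, looking from there.

```bash
python3 -m jog '[[0,-3,0,0,0],[0,-8,0,0,0],[0,-8,45,0,0],[0,-8,90,0,0],[0,-8,133,0,0],[-3,30,133,0,0],[-7,80,133,0,0],[-11,130,133,0,0],[-13.7,160,133,0,0],[-13.7,166,133,0,0]]'; python3 look.py 8
```

```text
time: 32.15
tool_pos: [0.5582, 0.1431, 0.1755]
tcp_rot: [-1.243, 1.154, -1.153]
wrist_force: [0.5, -0.2, 0.1]
width: 0.002
t 32.15 tcp [558.2 143.1 175.5] approach [-0.     0.001 -1.   ] jaw yaw 4.29 F [ 0.5 -0.2  0.1] M [-0.03  0.03  0.02] w 0.2 q [0.21 0.14 1.9  0.   1.1  0.13]
tcp fix frame -0.2 56.7
```

View pics/s8.png

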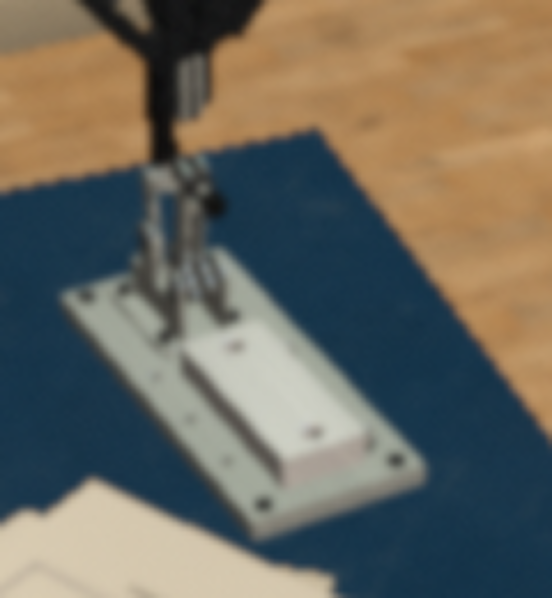

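View pics/t8.png

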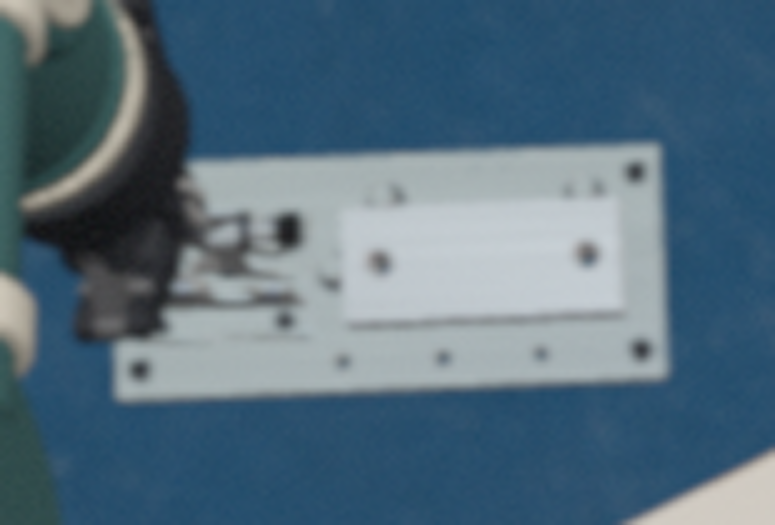

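The top view now shows the bar clearly, with holes at about (236, 217) and (277, 216) and its far edge on the side pins. I'll check its pose against the fixture.

```bash
python3 - <<'E'
from m import *
g=lambda *q:P((160,165),5,q)
f=np.array([.5625,.0865]);a=np.radians(4.08);u=np.array([np.cos(a),np.sin(a)]);v=np.array([-u[1],u[0]])
def loc(q,z):
    w=onz(T,*g(*q),z)[:2]-f;return (w@u*1000).round(1),(w@v*1000).round(1)
for q,e in [((661,143),(52,-120)),((668,377),(-52,-120)),((117,401),(-52,120))]: print("plate",e,loc(q,.012))
for q,e in [((342,210),(25,17)),((617,198),(25,-103)),((623,309),(-25,-103)),((348,323),(-25,17)),((379,263),(0,2)),((587,254),(0,-88))]: print("bar",e,loc(q,.032))
E
```

```text
plate (52, -120) (np.float64(52.3), np.float64(-120.9))
plate (-52, -120) (np.float64(-53.0), np.float64(-120.1))
plate (-52, 120) (np.float64(-53.4), np.float64(121.0))
bar (25, 17) (np.float64(23.5), np.float64(17.8))
bar (25, -103) (np.float64(23.9), np.float64(-101.5))
bar (-25, -103) (np.float64(-25.1), np.float64(-102.4))
bar (-25, 17) (np.float64(-26.2), np.float64(16.1))
bar (0, 2) (np.float64(-0.5), np.float64(2.2))
bar (0, -88) (np.float64(-0.3), np.float64(-87.7))
```

The bar is home: parallel to the plate and within about 1 mm by vision, with both contacts felt by force. Next I swing the handle along its arc.

```bash
python3 -m jog '[[-0.5,7,-1,0,0],[-1,13,-3,0,0],[-1.5,20,-4,0,0],[-2,28,-5,0,0],[-2.5,36,-6,0,0],[-3,43,-8,0,0],[-3.5,50,-11,0,0],[-4,56,-14,0,0],[-4.7,65,-20,0,0],[-5.3,74,-27,0,0]]'; python3 look.py 9
```

```text
time: 33.6
tool_pos: [0.5533, 0.2156, 0.148]
tcp_rot: [-1.242, 1.156, -1.156]
wrist_force: [0.1, -0.3, -0.4]
width: 0.005
t 33.6 tcp [553.3 215.6 148. ] approach [ 0.  0. -1.] jaw yaw 4.12 F [ 0.1 -0.3 -0.4] M [-0.05  0.04  0.05] w 0.4 q [0.33 0.2  1.89 0.   1.05 0.26]
tcp fix frame 0.0 129.4
```

View pics/s9.png

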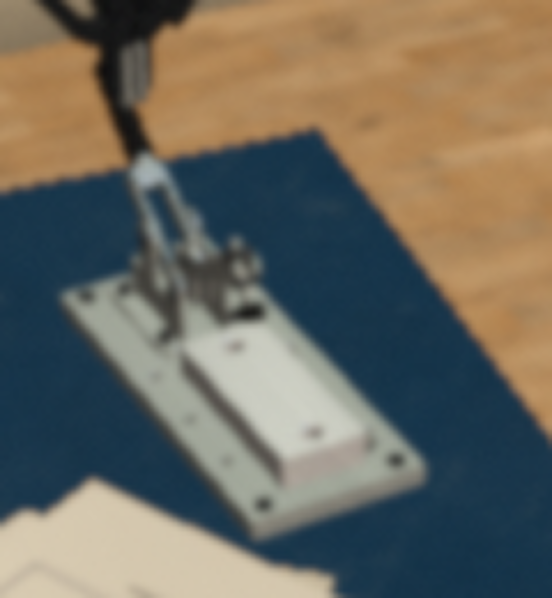

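The handle is swinging over: the grip is near (281, 165) and the arm is coming down towards the bar. Continuing round the arc and over centre.

```bash
python3 -m jog '[[-0.6,8,-9,0,0],[-1,14,-17.5,0,0],[-1.2,17,-24,0,0],[-1.4,20,-31,0,0],[-1.6,22,-37,0,0],[-1.7,24,-42,0,0],[-1.8,25,-47,0,0],[-1.8,25.5,-51,0,0],[-1.8,25.5,-53,0,0],[-1.8,25.5,-53,0,0]]'; python3 look.py 10
```

```text
time: 34.95
tool_pos: [0.5515, 0.2405, 0.0958]
tcp_rot: [-1.242, 1.156, -1.156]
wrist_force: [-1.6, -0.3, 4.3]
width: 0.003
t 34.95 tcp [551.5 240.5  95.8] approach [-0.  0. -1.] jaw yaw 4.12 F [-1.6 -0.3  4.3] M [-0.06  0.26  0.01] w 0.2 q [0.37 0.27 1.91 0.   0.96 0.3 ]
tcp fix frame 0.0 154.4
```

View pics/s10.png

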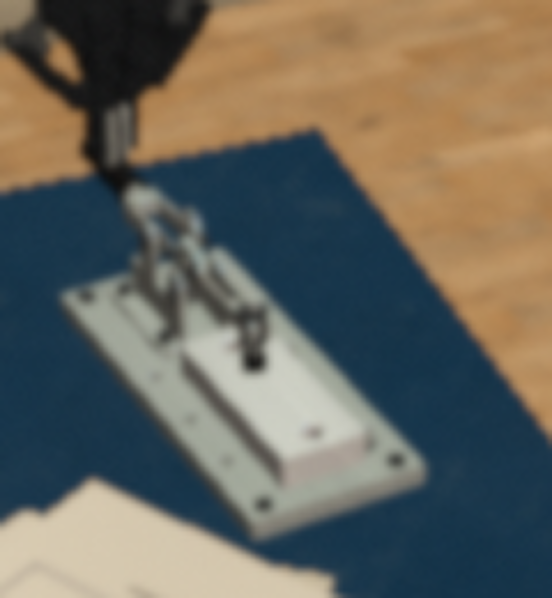

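View pics/t10.png

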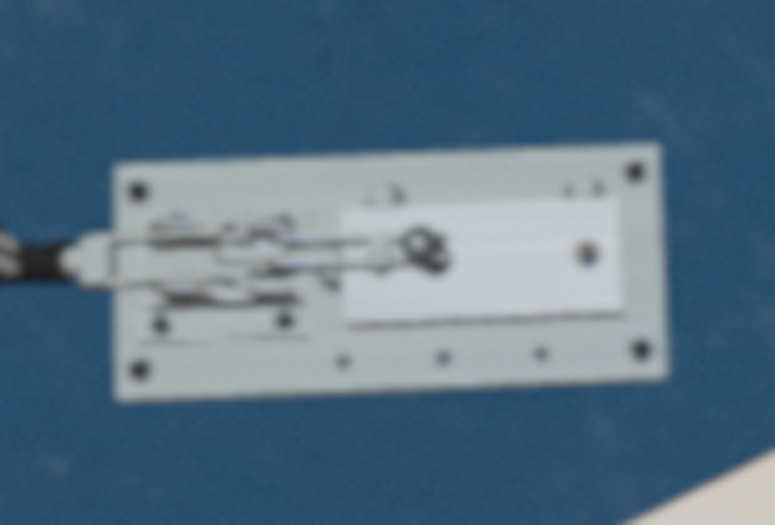

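The foot is on the bar at about (245, 214) in the top view, and the handle is near level. I'll press slightly more to confirm the stop, then lift away and check that it stays.

```bash
python3 -m jog '[[0,0,-0.5,0,0],[0,0,-1,0,0],[0,0,-1.5,0,0],[0,0,-1.5,0,0],[0,0,-1.5,0,0],[0,0,-1.5,0,0],[0,0,-1.5,0,0],[0,0,-1.5,0,0],[0,0,-1.5,0,0],[0,0,-1.5,0,0]]'; python3 st.py; python3 -m jog '[[0,0,10,0,0],[0,0,40,0,0],[0,10,90,0,0],[0,50,120,0,0],[0,100,120,0,0],[0,150,120,0,0],[-20,170,120,0,0],[-20,170,120,0,0],[-20,170,120,0,0],[-20,170,120,0,0]]'; python3 look.py 11
```

```text
time: 36.3
tool_pos: [0.5516, 0.2405, 0.0956]
tcp_rot: [-1.242, 1.156, -1.156]
wrist_force: [-4.6, -2.0, 10.2]
width: -0.001
t 36.3 tcp [551.6 240.5  95.6] approach [ 0.  0. -1.] jaw yaw 4.12 F [-4.6 -2.  10.2] M [-0.25  0.83  0.03] w -0.1 q [0.37 0.27 1.91 0.   0.96 0.3 ]
time: 37.55
tool_pos: [0.5323, 0.4095, 0.214]
tcp_rot: [-1.242, 1.157, -1.157]
wrist_force: [0.8, 0.3, -0.3]
width: -0.002
t 37.55 tcp [532.3 409.5 214. ] approach [ 0. -0. -1.] jaw yaw 4.05 F [ 0.8  0.3 -0.3] M [-0.04  0.03  0.01] w -0.1 q [ 0.62  0.28  1.66 -0.    1.2   0.55]
tcp fix frame -7.2 324.3
```

View pics/s11.png

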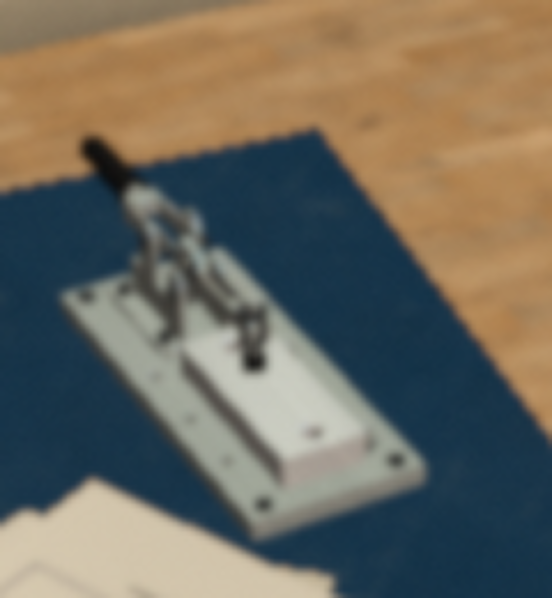

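View pics/t11.png

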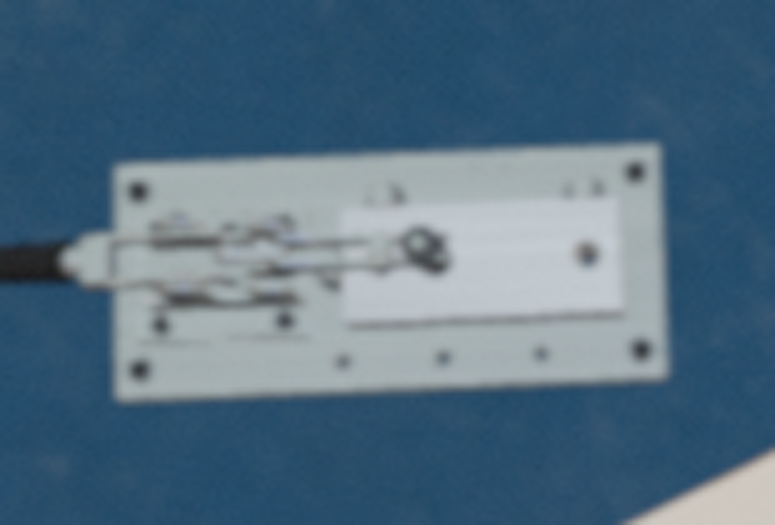

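View pics/top11.png

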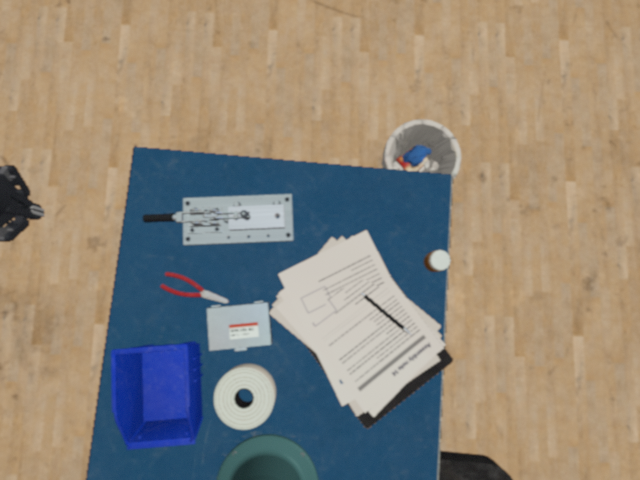

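Handle level and released; the bar is at the same pixels as before, and the pliers (190, 287) and jar (437, 260) are unmoved. One last check of the handle angle, then I hand in.

```bash
python3 - <<'E'
from m import *
t=cv2.imread("pics/top11.png");a=t[195:240,135:190].max(2)
ys,xs=np.where(a<60);print("grip px",xs.min()+135,ys[xs<xs.min()+4].mean()+195)
s=P((255,145),4.6,(90,144));p,e=tri(T,(xs.min()+135,ys[xs<xs.min()+4].mean()+195),S,s);print("grip end",p,e)
f=np.array([.5625,.0865]);b=np.radians(4.08);u=np.array([np.cos(b),np.sin(b)]);v=np.array([-u[1],u[0]])
d=p[:2]-f;y=d@v*1000;print(d@u*1000,y,"handle below horizontal deg",np.degrees(np.arctan2(62-p[2]*1000,y-80)))
for q,e in [((342,210),(25,17)),((617,198),(25,-103)),((623,309),(-25,-103)),((348,323),(-25,17))]:
    w=onz(T,*P((160,165),5,q),.032)[:2]-f;print(e,(w@u*1000).round(1),(w@v*1000).round(1))
d=cv2.absdiff(cv2.imread("pics/top8.png"),cv2.imread("pics/top11.png")).max(2)[203:231,250:286];print("bar diff",d.max(),d.mean())
E
```

```text
grip px 143 218.04761904761904
grip end [0.54989461 0.27539076 0.06109199] 0.0013449024673818015
0.8659984159782907 189.3089160454261 handle below horizontal deg 0.4759358145282076
(25, 17) 23.5 17.8
(25, -103) 23.9 -101.5
(-25, -103) -25.1 -102.4
(-25, 17) -26.2 16.1
bar diff 35 2.9345238095238093
```

The handle is level, with its grip end 61 mm above the desk and 189 mm along the fixture, as expected when locked. Handing in.

```bash
python3 -c "
from workcell import bot
bot.finish_job();print(bot.read_state()['time'])"
```

```text
the job is handed in; nothing more can be done
the job is handed in; nothing more can be done
```

The bar is in the fixture and clamped, and I handed the job in at about 38 s of the 72 s allowed. I gripped the bar, laid it flat on the plate, and pushed it against the side pins with one finger. I then pushed its end against the end pin and swung the toggle handle over centre onto its stop.

Last checks:
- **Side pins:** the finger push met firm resistance at 12 N. No turning moment was left about the tool, so the bar was bearing on both pins.
- **End pin:** the tool stopped moving while the push rose from 4.5 to 8 N.
- **Bar position:** the camera puts the bar parallel to the plate and about 1 mm from the seat, within the 2 mm calibration. Single corners read up to 1.5 mm off. The camera alone cannot prove contact, so that rests on the force readings.
- **Clamp:** the handle stopped firmly at the stop, with 10 N and almost no movement. After I let go it stayed level (0.5° by triangulation), with the foot on the bar.
- **Surroundings:** the pliers and jar look unmoved in the final top view.

**One setback:** my first sideways slide, with the bar still gripped, stalled at about 25 N sideways and 31 N downward. I was also pressing it on the end pin and the plate. I backed off, lifted slightly and slid again, and it went in without trouble.

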